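Slide the row of circuit breakers home on the rail

ROBOT

A 7-joint arm with a two-finger parallel gripper is mounted at the origin on the work surface. World frame = base frame: x ahead of the robot, y to its left, z up, the work surface at z = 0. Lengths are in m, angles in rad, forces in N, time in s.
With the tool pointing down it reaches from about 0.4 to 0.85 m from the base axis. Payload 10.4 kg.
Tool frame: the origin (TCP) lies at the centre of the arm's flange, where the gripper is bolted on; the fingertips stand 173 mm ahead of it and the grasp point (between the pads) lies 155 mm ahead of it; z points along the fingers, y is the direction in which the jaws open and shut (so a half turn about z gives the same grasp; the last joint's range is limited). The gripper opens to 85 mm and grips with 20 to 120 N. Pads are 22 mm wide; open, the fingers measure 114 mm over their backs; the gripper's body (76 mm by 85 mm) begins 54 mm behind the grasp point. The pads swing forward as they close: fully open they stand 13 mm farther back than shut.
Start: joints at [-1.136, 0.332, -0.065, 1.46, 0.022, 1.35, -0.088], TCP at [0.276, 0.561, 0.405] pointing down, gripper open.
Joint ranges: [-2.6, 2.6], [-0.5, 2.12], [-1.47, 1.34], [0.16, 2.42], [-1.27, 4.41], [0.06, 2.06], [-2.6, 2.6]. Speed limits (rad/s): [2.22, 2.22, 2.79, 2.79, 3.14, 3.14, 3.14].

INTERFACE

Orientations are given as a rotation vector (axis times angle).
In Python, from bench import * gives the robot as it stands. The module is installed in compiled form; this text tells all that it offers.
- The arm moves only by the shell command python3 -m pendant 'ROWS' [FORCE]. ROWS is a JSON object of lists of equal length, an entry for each row: "turn": the turn, a rotation vector about the tool's x, y, z in rad, a list of three; "offset": the shift along the tool's x, y, z in units of 50 mm (1.0 is 50 mm), a list of three; "grip": the finger opening in mm, from 0 to 85.4. A call has 1 to 5 rows; each row shifts and turns the pose as measured when the row begins, along the tool's axes as they then stand; what a row does not reach is not made up. A row lasts 1/8 s, in which the tool goes at most 62.5 mm and 10.7 degrees, less where a joint would pass 70% of its speed; a pose out of reach is approached as far as the arm can. A call is refused whole if a number of a shift passes 1 or a number of a turn 0.188, either way. A call with a gripper value outside its range is refused whole. The fingers move at their own pace and stop on an object; FORCE is the grip in N (left out, the last holds). Time passes only in rows, so rows that do not move let the fingers close. It gives the time, the measured TCP pose, the force and the opening at its end, in the units of the state.
- get_obs(): the state, without advancing time (a new reading comes with each control period).
- get_image(name): name is "scene" or "top"; returns the picture (480x640x3 uint8, red, green, blue); there is no depth.
- camera_model(name): a dict with "camera_matrix" (3x3 intrinsics, pixels), "rvec" (rotation vector, rad) and "tvec" (3), from world to camera coordinates, as OpenCV has them. Camera axes: x right, y down, z forward; pixel columns grow to the right and rows downward; lengths in m; the calibration is good to about 2 mm. A picture is of the moment at which its call begins. camera_model takes no time and is no camera call.
- finish_job(): hands the job in, once; it reports no verdict.
The state is a dict: "t": time; "qpos": joint angles; "joint_velocities": joint speeds; "tau": joint torques, N m; "position": TCP position; "tcp_rot": TCP orientation; "ft_force": force on the tool from outside, world axes, zero at the start; "torque": the same for the moment, N m; "grip_width": opening from 0.0 (shut) to 1.0 (fully open).
Only numpy, scipy, OpenCV 4.12 (cv2) and the standard library are available. Lean on these libraries where they do the work, as an engineer would, in place of code of your own. Each camera call takes 0.05 s, during which the arm holds its last target.

TASK

Four circuit breakers sit side by side, still loose, on the mounting rail. With your closed fingers, push steadily on the row's free end so that all four slide along the rail together as one train until they are tight against the dark grey end bracket with no gaps between them, ready for the comb busbar (the green-and-yellow earth terminal is at the rail's other end). Only push: do not grip, straddle, lift or tip the breakers, do not fling them or let the row come apart, leave the other things on the bench where they are, and finish with the hand clear.

Things in the scene. Friction and masses are not known exactly. Their poses are not given: they have to be found in the camera images.
- rail: pale grey mounting plate, 170 (x) x 370 (y) x 3 mm, fixed on the bench, with a steel top-hat rail 35 mm wide, 330 mm long along its y axis. Origin: centre of the plate's underside, on the bench. The seat plane of the rail, on which the breakers ride, is 10.5 mm above the bench. Position and yaw vary
- end_bracket: the end stop: plain dark grey plastic end bracket screwed fast to one end of the rail, 10 mm thick along the rail, 50 mm long across it, 46 mm high above the seat plane. Origin: its middle on the seat plane; y along the rail. It may be at either end of the rail, 150 mm from the rail's middle; the row starts 75 to 140 mm away from it
- earth_terminal: green-and-yellow earth terminal, fixed to the other end of the rail (not the stop), 10 mm thick along the rail, 52 mm across it, 47 mm high above the seat plane. Origin: its middle on the seat plane. The open rail between it and the row is 75 to 140 mm long at the start
- breaker_black: one-pole circuit breaker, black toggle: cream, 18 mm wide along the rail, flat sides, 85 mm long across it, shoulders 44, nose (45 mm long) 56, toggle 67 mm above the seat plane. Origin: its middle on the seat plane; y along the rail, z up. About 0.12 kg, hooked loosely on the rail, slides at under 0.5 N. One of the row of four; the order varies
- breaker_blue: one-pole circuit breaker, blue toggle: cream, 18 mm wide along the rail, flat sides, 85 mm long across it, shoulders 44, nose (45 mm long) 56, toggle 67 mm above the seat plane. Origin: its middle on the seat plane; y along the rail, z up. About 0.12 kg, hooked loosely on the rail, slides at under 0.5 N. One of the row of four; the order varies
- breaker_red: one-pole circuit breaker, red toggle: cream, 18 mm wide along the rail, flat sides, 85 mm long across it, shoulders 44, nose (45 mm long) 56, toggle 67 mm above the seat plane. Origin: its middle on the seat plane; y along the rail, z up. About 0.12 kg, hooked loosely on the rail, slides at under 0.5 N. One of the row of four; the order varies
- breaker_green: one-pole circuit breaker, green toggle: cream, 18 mm wide along the rail, flat sides, 85 mm long across it, shoulders 44, nose (45 mm long) 56, toggle 67 mm above the seat plane. Origin: its middle on the seat plane; y along the rail, z up. About 0.12 kg, hooked loosely on the rail, slides at under 0.5 N. One of the row of four; the order varies
- comb_busbar: bystander: comb busbar lying on the bench beside the plate, grey bar 14 x 76 x 10 mm with four copper teeth; origin under the bar's centre
- screwdriver: bystander: orange-handled screwdriver, 200 mm long, 26 mm thick, lying on the bench near the plate's robot side; origin under its middle, tip along its x axis
- tumbler: bystander: empty drinking glass, 72 mm across, 85 mm high, standing beyond the plate; origin at the centre of its foot
- multimeter: bystander: red multimeter with a black face, 175 x 85 x 45 mm, lying beside one end of the plate; origin under its middle
Things that resemble listed ones, but are neither listed nor needed, are in the scene too. Leave any turquoise look-alike of the breaker_green alone.

How it is judged:
By the outcome, as a careful person would: the job done as asked, in the order asked, and still so for the second after the job is handed in, with the robot touching nothing.
It also fails if it takes over 32 s, if anything falls off the work surface, if the arm or the gripper's body presses on something with over 40 N, if the wrist force passes 120 N, or if a joint passes its speed limit or range.

## Working session

There is one attempt and no reset: what is moved stays moved. The work goes in short steps, Python scripts to look and compute and a shell command to move; the robot and the scene stay as the last step left them, time stands still between calls to the robot, and variables do not carry over. Pictures are saved under pics/ and viewed, and the job is handed in when it is done.

```bash
mkdir -p pics
python3 - <<'E'
from bench import *
import cv2
o=get_obs();print(o)
for n in("scene","top"):
    cv2.imwrite(f"pics/{n}0.png",get_image(n)[:,:,::-1]);print(n,camera_model(n))
E
```

```text
{'t': 0.0, 'qpos': array([-1.13563033,  0.33287088, -0.0647096 ,  1.46095834,  0.02158884,
        1.3498852 , -0.08846828]), 'joint_velocities': array([ 9.10906958e-04,  7.63651499e-04,  5.00572555e-04, -1.56116674e-05,
       -7.75608111e-04, -1.43829065e-03,  1.38033630e-03]), 'tau': array([ 5.16837154e-04, -6.25454879e+01,  4.92070033e-02, -3.91586566e+01,
        1.62239018e-02,  1.00985711e-02, -3.61251159e-05]), 'position': array([0.27614577, 0.56053875, 0.40390826]), 'tcp_rot': array([-7.12642017e-01, -3.05941645e+00,  2.19963354e-03]), 'ft_force': array([0.10611745, 0.03288199, 1.00203225]), 'torque': array([0.03847666, 0.00702686, 0.022335  ]), 'grip_width': 1.000849222907764}
scene {'camera_matrix': array([[552.05409144,   0.        , 318.32557992],
       [  0.        , 552.05409144, 241.21573258],
       [  0.        ,   0.        ,   1.        ]]), 'rvec': array([ 1.62964134,  2.01035415, -0.78669882]), 'tvec': array([ 0.14461169, -0.39782075,  1.36271196])}
top {'camera_matrix': array([[530.10872409,   0.        , 321.87444424],
       [  0.        , 530.10872409, 237.67532189],
       [  0.        ,   0.        ,   1.        ]]), 'rvec': array([ 2.1718728 , -2.14640357,  0.13949986]), 'tvec': array([-0.05639667,  0.59890992,  0.93578701])}
```

View pics/scene0.png

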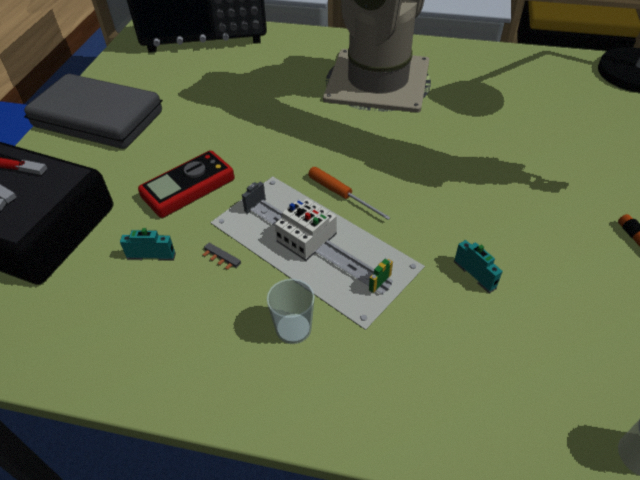

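View pics/top0.png

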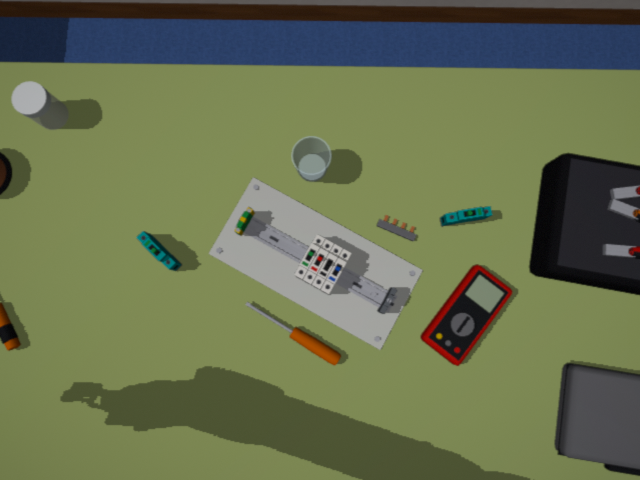

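The top view shows the dark bracket at (388,299), the green-and-yellow earth terminal at (245,221), and the row between them at about (322,265), ordered green, red, black, blue towards the bracket. The turquoise look-alikes are at (158,250) and (466,215), away from the rail, and I'll leave them alone. Next I'll enlarge a crop and fit the plate from its four screws.

```bash
cat > h.py <<'E'
from bench import *
import cv2, numpy as np
def cam(n):
    c=camera_model(n);K=c["camera_matrix"];R=cv2.Rodrigues(c["rvec"])[0];return K,R,np.array(c["tvec"]).ravel(),c
def back(n,uv,z):
    K,R,t,_=cam(n);d=R.T@np.linalg.solve(K,[uv[0],uv[1],1]);o=-R.T@t
    return o+d*(z-o[2])/d[2]
def proj(n,P):
    K,R,t,c=cam(n);return cv2.projectPoints(np.float64(P).reshape(-1,3),c["rvec"],c["tvec"],K,None)[0].reshape(-1,2)
def crop(n,x0,y0,w,h,s,name,pts=None):
    im=get_image(n)[:,:,::-1].copy()
    im=cv2.resize(im[y0:y0+h,x0:x0+w],None,fx=s,fy=s,interpolation=cv2.INTER_CUBIC)
    if pts is not None:
        for p in pts: cv2.circle(im,(int((p[0]-x0+.5)*s),int((p[1]-y0+.5)*s)),2,(255,0,255),-1)
    cv2.imwrite("pics/"+name,im)
E
python3 - <<'E'
from h import *
c=[back("top",p,.003) for p in [(256,187),(412.5,272.5),(378,339),(220,250.5)]]
for a in c: print(a.round(4))
m=np.mean(c,0);print("c",m)
d=(c[0]-c[1]+c[3]-c[2]);yaw=np.arctan2(d[1],d[0]);print("raildir",np.degrees(yaw),d/2)
u=np.array([np.cos(yaw),np.sin(yaw),0]);v=np.array([u[1],-u[0],0])
pts=[]
for s in(-155,-145,145,155):
  for w in(-25,25): pts.append(np.r_[m[:2],0]+u*s/1000+v*w/1000+[0,0,.0565])
pp=proj("top",pts)
crop("top",210,170,220,185,3.6,"t1.png",pp)
for nme,p,z in [("earth",(245,221),.0575),("green",(308,258),.0775),("blue",(337,271),.0775),("brk",(388,299),.0565)]:
    q=back("top",p,z)-m; print(nme,q@u,q@v)
E
```

```text
[0.7005 0.0784 0.003 ]
[ 0.5397 -0.2213  0.003 ]
[ 0.4154 -0.1559  0.003 ]
[0.577  0.1432 0.003 ]
c [ 0.55815887 -0.03891336  0.003     ]
raildir 61.69149706828868 [0.16125406 0.29937484 0.        ]
earth 0.14527817240253366 -0.001586465061472031
green 0.012086845173822124 -0.0062836502278223235
blue -0.04330062555079844 -0.0016264072302679157
brk -0.14642235011615432 0.00016013675322004706
```

View pics/t1.png

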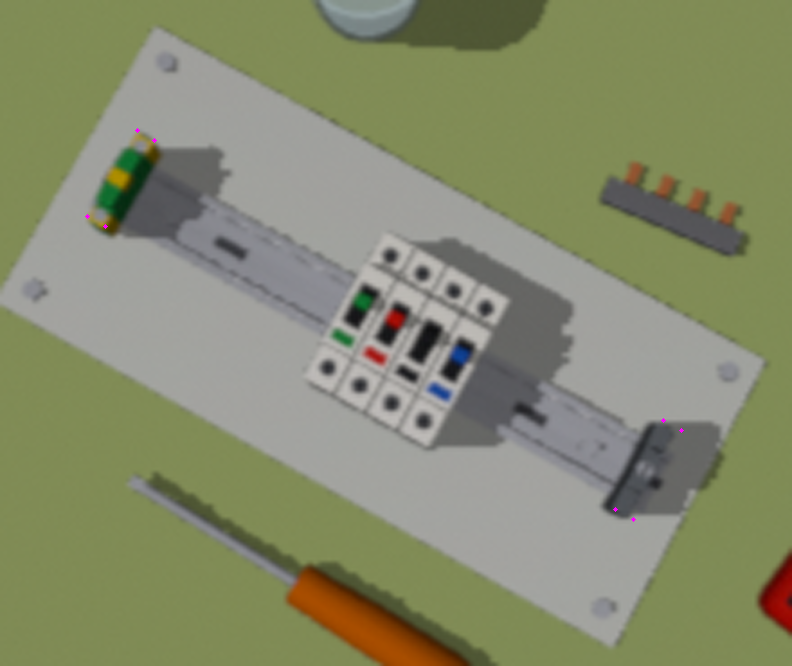

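Run:
```python
from h import *
m=np.array([.5582,-.0389,0]);yaw=np.radians(61.69)
u=np.array([np.cos(yaw),np.sin(yaw),0]);v=np.array([u[1],-u[0],0])
for X in [(388,232),(305,376),(508,300),(430,447)]:
    q=back("top",(210+X[0]/3.6-.5,170+X[1]/3.6-.5),.0545)-m; print((q@u).round(4),(q@v).round(4))
print(u,v)
# scene check model: row +x edges
a=np.float64([m+u*s+v*w+[0,0,.0545] for s in(.03,-.042) for w in(-.0425,.0425)])
b=np.float64([m+u*s+v*w+[0,0,.0565] for s in(-.145,-.155,) for w in(-.025,.025)])
c=np.float64([m+u*s+v*w+[0,0,.0575] for s in(.145,.155,) for w in(-.026,.026)])
crop("scene",205,165,230,165,3.4,"s1.png",np.r_[proj("scene",a),proj("scene",b),proj("scene",c)])
o=get_obs();R=cv2.Rodrigues(o["tcp_rot"])[0];print(R)
```

```text
0.02 0.0413
0.0211 -0.0417
-0.049 0.0405
-0.0502 -0.0424
[0.47424187 0.8803946  0.        ] [ 0.8803946  -0.47424187  0.        ]
[[-8.97021006e-01  4.41987762e-01 -3.63825115e-04]
 [ 4.41987912e-01  8.97020669e-01 -7.77619656e-04]
 [-1.73397234e-05 -8.58347469e-04 -9.99999631e-01]]
```

View pics/s1.png

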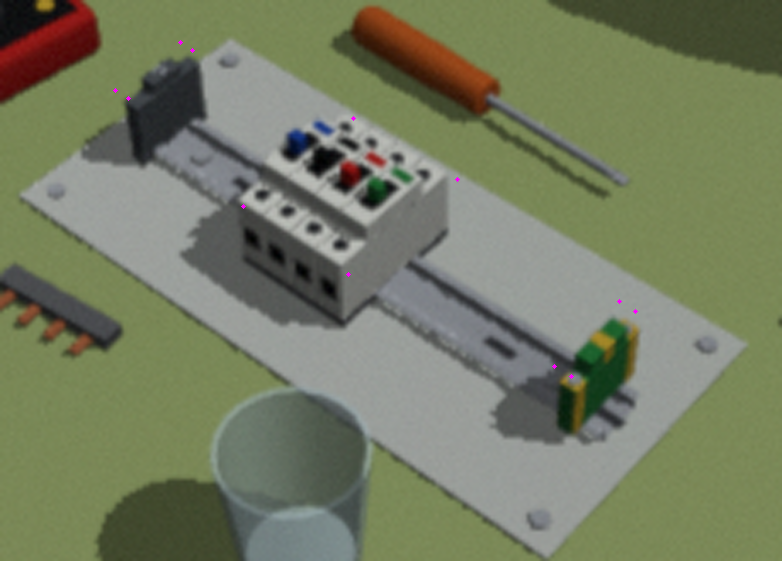

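```bash
python3 -m pendant '{"turn":[[0,0,0.18],[0,0,0.18],[0,0,0.18],[0,0,0.18],[0,0,0.18]],"offset":[[0,0,0],[0,0,0],[0,0,0],[0,0,0],[0,0,0]],"grip":[0,0,0,0,0]}' 40
python3 -m pendant '{"turn":[[0,0,0.18],[0,0,0.18],[0,0,0.18],[0,0,0.18],[0,0,0]],"offset":[[0,0,0],[0,0,0],[0,0,0],[0,0,0],[0,0,0]],"grip":[0,0,0,0,0]}'
cat > st.py <<'E'
from h import *
import sys
m=np.array([.5582,-.0389,0]);yaw=np.radians(61.69)
u=np.array([np.cos(yaw),np.sin(yaw),0]);v=np.array([u[1],-u[0],0])
o=get_obs();R=cv2.Rodrigues(o["tcp_rot"])[0];p=o["position"]
f=p+R@[0,0,.173];q=f-m
print("t",o["t"],"tcp",p.round(4),"tip s,v,z",(q@u).round(4),(q@v).round(4),f[2].round(4),"F",o["ft_force"].round(2),"Fu",(o["ft_force"]@u).round(2),"grip",o["grip_width"],"q",o["qpos"].round(2))
T=np.c_[-u,v,[0,0,-1]]
if (R[:,0]@u)>0:print("x along +u!")
print("turn needed",cv2.Rodrigues(R.T@T)[0].ravel().round(4))
if len(sys.argv)>3:
    s,w,z=map(float,sys.argv[1:4]); g=m+u*s+v*w+[0,0,z]-f
    print("offset needed",(R.T@g/.05).round(3), "world",g.round(3))
E
python3 st.py 0.083 0 0.232
```

```text
t: 0.82
position: [0.2762, 0.5603, 0.4029]
tcp_rot: [2.006, 2.417, -0.005]
ft_force: [-1.0, -0.3, -0.4]
grip_width: 0.001
t: 1.45
position: [0.2759, 0.5602, 0.4017]
tcp_rot: [2.744, 1.522, -0.007]
ft_force: [-0.4, 0.1, -0.2]
grip_width: 0.002
t 1.45 tcp [0.2759 0.5602 0.4017] tip s,v,z 0.3927 -0.5326 0.2287 F [-0.38  0.1  -0.25] Fu -0.09 grip 0.001501587823699092 q [-1.31  0.33  0.16  1.47 -0.05  1.35 -1.71]
x along +u!
turn needed [ 1.57   -0.0501 -0.0042]
offset needed [-5.501 11.025 -0.027] world [ 0.322 -0.525  0.003]
```

```bash
sed -i 's/T=np.c_\[-u/T=np.c_[u/; s/^if (R.*$//' st.py
python3 -m pendant '{"turn":[[0,0,0],[0,0,0],[0,0,0],[0,0,0],[0,0,0]],"offset":[[-0.45,0.9,0],[-0.45,0.9,0],[-0.45,0.9,0],[-0.45,0.9,0],[-0.45,0.9,0]],"grip":[0,0,0,0,0]}'
python3 -m pendant '{"turn":[[0,0,0],[0,0,0],[0,0,0],[0,0,0],[0,0,0]],"offset":[[-0.45,0.9,0],[-0.45,0.9,0],[-0.45,0.9,0],[-0.45,0.9,0],[-0.45,0.9,0]],"grip":[0,0,0,0,0]}'
python3 st.py 0.083 0 0.232
```

```text
t: 2.08
position: [0.4102, 0.3445, 0.4014]
tcp_rot: [2.719, 1.569, -0.008]
ft_force: [1.6, 0.4, 0.6]
grip_width: -0.002
t: 2.7
position: [0.5543, 0.1283, 0.4028]
tcp_rot: [2.698, 1.606, -0.005]
ft_force: [0.3, 1.2, -0.4]
grip_width: 0.003
t 2.7 tcp [0.5543 0.1283 0.4028] tip s,v,z 0.1447 -0.0826 0.2298 F [ 0.34  1.15 -0.43] Fu 1.18 grip 0.003312986548301898 q [-0.73  0.22  0.49  1.64 -0.1   1.31 -0.72]
turn needed [ 0.0004  0.0037 -0.0028]
offset needed [-1.23   1.656 -0.038] world [ 0.043 -0.094  0.002]
```

```bash
python3 -m pendant '{"turn":[[0,0,0],[0,0,0],[0,0,0],[0,0,0],[0,0,0]],"offset":[[-0.45,0.6,0],[-0.45,0.6,0],[-0.33,0.45,0],[0,0,0],[0,0,0]],"grip":[0,0,0,0,0]}'
python3 st.py 0.083 0 0.023
python3 - <<'E'
from h import *
crop("top",190,150,260,195,3,"t2.png"); crop("scene",190,110,260,195,3,"s2.png")
E
```

```text
t: 3.32
position: [0.6, 0.028, 0.4027]
tcp_rot: [2.683, 1.627, -0.007]
ft_force: [-0.6, 0.4, 0.1]
grip_width: 0.002
t 3.325 tcp [0.6    0.028  0.4027] tip s,v,z 0.0778 0.0053 0.2297 F [-0.55  0.42  0.12] Fu 0.11 grip 0.0018572766892883269 q [-0.57  0.3   0.55  1.56 -0.16  1.33 -0.48]
turn needed [0.0011 0.0055 0.0139]
offset needed [ 0.128 -0.108  4.134] world [-0.002  0.007 -0.207]
```

View pics/t2.png

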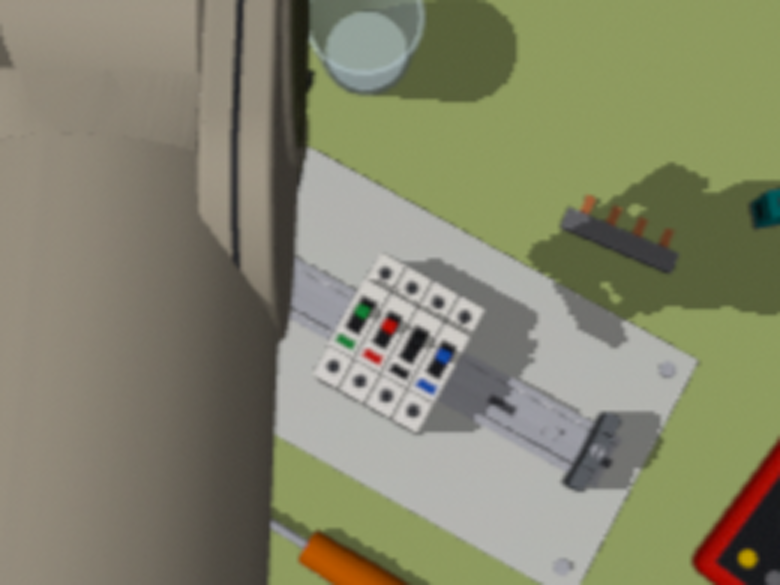

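View pics/s2.png

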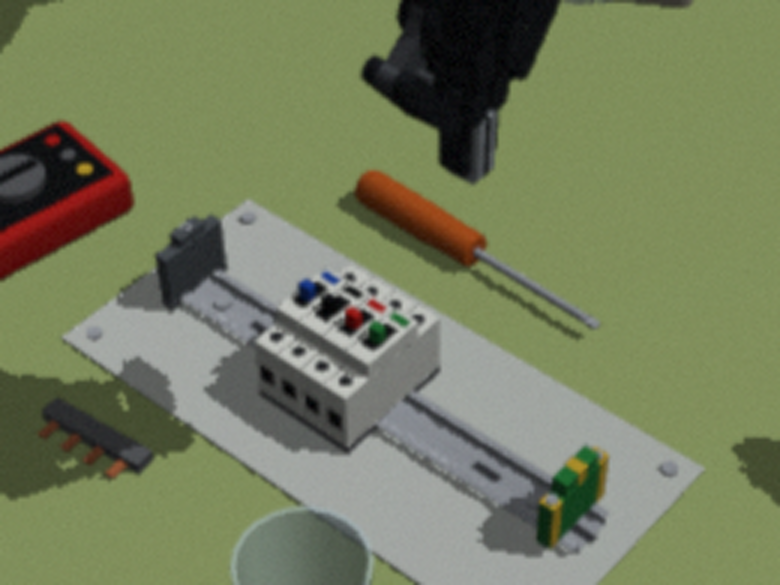

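The top camera is blocked by the arm. In the scene view the closed tips are at crop (470,180), hanging above the open rail, and nothing has been disturbed. I'm descending in stages.

```bash
python3 -m pendant '{"turn":[[0,0,0.007],[0,0,0.007],[0,0,0],[0,0,0],[0,0,0]],"offset":[[0.08,-0.06,0.8],[0.05,-0.05,0.8],[0,0,0.8],[0,0,0.6],[0,0,0]],"grip":[0,0,0,0,0]}'
python3 st.py 0.083 0 0.023
python3 - <<'E'
from h import *
crop("scene",190,110,260,195,3,"s3.png",proj("scene",[0,0,0]) )
E
```

```text
t: 4.05
position: [0.5971, 0.0422, 0.2499]
tcp_rot: [2.686, 1.626, -0.001]
ft_force: [-0.5, 0.1, 0.7]
grip_width: 0.001
t 4.05 tcp [0.5971 0.0422 0.2499] tip s,v,z 0.0896 -0.004 0.0769 F [-0.53  0.05  0.72] Fu -0.21 grip 0.0007891894868878925 q [-0.55  0.44  0.51  1.73 -0.24  1.04 -0.45]
turn needed [0.0016 0.0016 0.012 ]
offset needed [-0.131  0.077  1.078] world [ 0.    -0.008 -0.054]
```

View pics/s3.png

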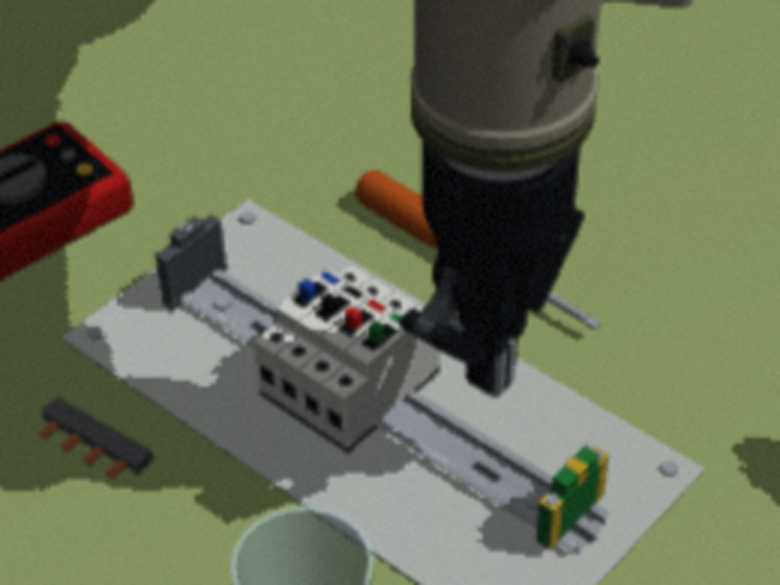

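Run:
```python
from h import *
o=get_obs();R=cv2.Rodrigues(o["tcp_rot"])[0];p=o["position"]
print(R.round(3))
P=[[x,y,z] for x in(-.011,.011) for y in(-.014,.014) for z in(.173,.12)]
P+= [[0,0,z] for z in(0,.04,.08)]+[[0,y,.1] for y in np.arange(-.06,.061,.01)]
pp=proj("scene",[p+R@np.array(a) for a in P])
for a,b in zip(P,pp):print(a,((b-[190,110])*3).round())
crop("scene",270,110,130,150,4,"s4.png",pp)
```

```text
[[ 0.464  0.886  0.003]
 [ 0.886 -0.464 -0.002]
 [ 0.     0.003 -1.   ]]
[-0.011, -0.014, 0.173] [486. 357.]
[-0.011, -0.014, 0.12] [489. 289.]
[-0.011, 0.014, 0.173] [455. 386.]
[-0.011, 0.014, 0.12] [457. 318.]
[0.011, -0.014, 0.173] [518. 376.]
[0.011, -0.014, 0.12] [522. 308.]
[0.011, 0.014, 0.173] [487. 405.]
[0.011, 0.014, 0.12] [490. 337.]
[0, 0, 0] [497. 133.]
[0, 0, 0.04] [494. 198.]
[0, 0, 0.08] [492. 257.]
[0, np.float64(-0.06), 0.1] [559. 225.]
[0, np.float64(-0.049999999999999996), 0.1] [548. 234.]
[0, np.float64(-0.039999999999999994), 0.1] [537. 244.]
[0, np.float64(-0.029999999999999992), 0.1] [526. 255.]
[0, np.float64(-0.01999999999999999), 0.1] [514. 265.]
[0, np.float64(-0.009999999999999988), 0.1] [502. 275.]
[0, np.float64(1.3877787807814457e-17), 0.1] [491. 286.]
[0, np.float64(0.010000000000000009), 0.1] [479. 296.]
[0, np.float64(0.020000000000000018), 0.1] [467. 307.]
[0, np.float64(0.030000000000000027), 0.1] [455. 318.]
[0, np.float64(0.04000000000000002), 0.1] [442. 329.]
[0, np.float64(0.05000000000000002), 0.1] [430. 340.]
[0, np.float64(0.060000000000000026), 0.1] [417. 351.]
```

View pics/s4.png

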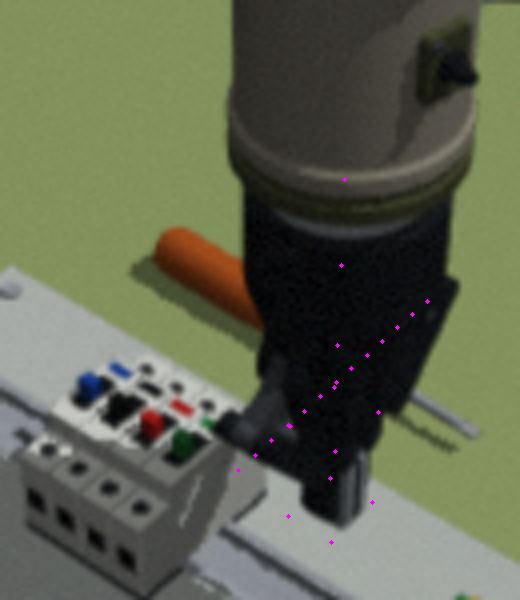

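Run:
```python
from h import *
m=np.array([.5582,-.0389,0]);yaw=np.radians(61.69)
u=np.array([np.cos(yaw),np.sin(yaw),0]);v=np.array([u[1],-u[0],0])
# s1 crop: origin 205,165 scale3.4
for X in [(230,60),(56,190),(707,345),(540,519)]:
    q=back("scene",(205+X[0]/3.4-.5,165+X[1]/3.4-.5),.003)-m;print("screw",(q@u).round(4),(q@v).round(4))
for n,X,z in [("row +v+u top",(352,258),.0545),("row base +v+u",(345,322),.0105),("row -v+u top",(449,175),.0545),("row +v -u",(240,198),.0545),
  ("brk top +v inner",(140,108),.0565),("brk top -v inner",(203,62),.0565),("brk base +v",(145,163),.0105),("earth top",(603,350),.0575)]:
    q=back("scene",(205+X[0]/3.4-.5,165+X[1]/3.4-.5),z)-m;print(n,(q@u).round(4),(q@v).round(4))
```

```text
screw -0.1682 -0.0725
screw -0.1686 0.0671
screw 0.1723 -0.0715
screw 0.1718 0.068
row +v+u top 0.0242 0.0335
row base +v+u 0.0235 0.0404
row -v+u top 0.0246 -0.0423
row +v -u -0.0479 0.0392
brk top +v inner -0.1345 0.0262
brk top -v inner -0.134 -0.0218
brk base +v -0.1394 0.0251
earth top 0.1568 0.0033
```

Both cameras agree on the plate to about 2 mm, and the row's free face is at s ≈ +0.021. I'm finishing the descent into the open rail.

```bash
python3 -m pendant '{"turn":[[0,0,0.006],[0,0,0.006],[0,0,0],[0,0,0]],"offset":[[-0.1,0.03,0.4],[-0.1,0.03,0.4],[-0.1,0,0.2],[0,0,0]],"grip":[0,0,0,0]}'
python3 st.py 0.05 0 0.025
python3 - <<'E'
from h import *
crop("scene",220,130,210,170,3.5,"s5.png")
E
```

```text
t: 4.65
position: [0.5953, 0.0266, 0.2041]
tcp_rot: [2.693, 1.607, 0.016]
ft_force: [-0.0, 0.2, -0.2]
grip_width: 0.005
t 4.65 tcp [0.5953 0.0266 0.2041] tip s,v,z 0.0763 0.0034 0.0311 F [-0.05  0.2  -0.17] Fu 0.16 grip 0.004681112200521671 q [-0.51  0.49  0.49  1.77 -0.28  0.94 -0.4 ]
turn needed [ 0.0099 -0.0058 -0.0004]
offset needed [-0.526 -0.068  0.119] world [-0.015 -0.022 -0.006]
```

View pics/s5.png

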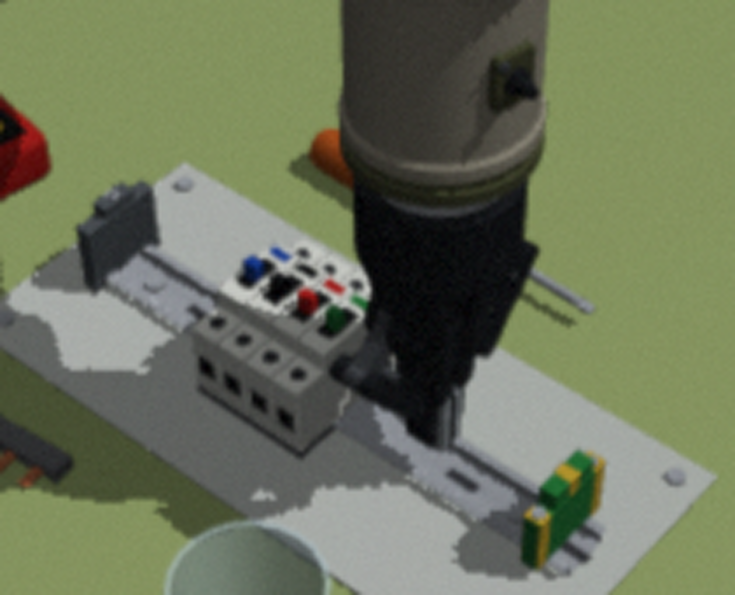

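The closed fingers hang over the open rail, with tips at crop (440,440), between the row and the earth terminal. I'm closing in slowly.

```bash
python3 -m pendant '{"turn":[[0.005,-0.003,0],[0.005,-0.003,0],[0,0,0],[0,0,0],[0,0,0]],"offset":[[-0.2,-0.03,0.08],[-0.2,-0.03,0.04],[-0.12,0,0],[-0.06,0,0],[-0.06,0,0]],"grip":[0,0,0,0,0]}'
python3 st.py 0.033 0 0.025
python3 - <<'E'
from h import *
crop("scene",220,130,210,170,3.5,"s6.png")
E
```

```text
t: 5.32
position: [0.5772, -0.0017, 0.1998]
tcp_rot: [2.697, 1.61, 0.004]
ft_force: [-0.5, 0.2, 0.4]
grip_width: 0.001
t 5.325 tcp [ 0.5772 -0.0017  0.1998] tip s,v,z 0.0421 -0.0006 0.0268 F [-0.52  0.21  0.42] Fu -0.06 grip 0.0014901244264141212 q [-0.48  0.47  0.5   1.82 -0.27  0.92 -0.36]
turn needed [ 0.0017 -0.0018 -0.    ]
offset needed [-0.182  0.012  0.036] world [-0.004 -0.008 -0.002]
```

View pics/s6.png

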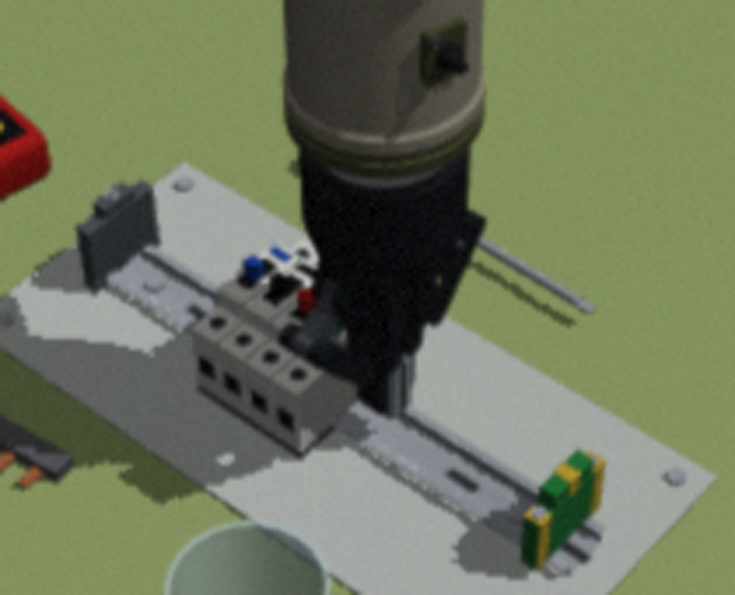

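Nothing has touched yet; the row is still at its original place. I'm starting the steady slow push.

```bash
python3 -m pendant '{"turn":[[0,0,0],[0,0,0],[0,0,0],[0,0,0],[0,0,0]],"offset":[[-0.05,0,0.02],[-0.05,0,0],[-0.05,0,0],[-0.05,0,0],[-0.05,0,0]],"grip":[0,0,0,0,0]}'
python3 st.py -0.061 0 0.025
python3 -m pendant '{"turn":[[0,0,0],[0,0,0],[0,0,0],[0,0,0],[0,0,0]],"offset":[[-0.05,0,0],[-0.06,0,0],[-0.06,0,0],[-0.06,0,0],[-0.06,0,0]],"grip":[0,0,0,0,0]}'
python3 st.py -0.061 0 0.025
python3 - <<'E'
from h import *
crop("scene",220,130,210,170,3.5,"s7.png")
E
```

```text
t: 6.0
position: [0.5713, -0.013, 0.199]
tcp_rot: [2.696, 1.611, 0.005]
ft_force: [1.1, 1.6, 0.1]
grip_width: -0.004
t 6.0 tcp [ 0.5713 -0.013   0.199 ] tip s,v,z 0.0295 -0.0004 0.026 F [1.07 1.64 0.14] Fu 1.95 grip -0.0037457681597922016 q [-0.47  0.46  0.5   1.84 -0.27  0.92 -0.34]
turn needed [ 0.0023 -0.0026  0.0007]
offset needed [-1.81   0.006  0.016] world [-0.043 -0.08  -0.001]
t: 6.62
position: [0.564, -0.0264, 0.199]
tcp_rot: [2.696, 1.612, 0.006]
ft_force: [0.3, 1.3, 0.8]
grip_width: 0.001
t 6.625 tcp [ 0.564  -0.0264  0.199 ] tip s,v,z 0.0142 -0.0004 0.026 F [0.34 1.29 0.75] Fu 1.3 grip 0.0009078202743932687 q [-0.45  0.44  0.51  1.85 -0.27  0.91 -0.32]
turn needed [ 0.0024 -0.0029  0.0009]
offset needed [-1.504  0.006  0.016] world [-0.035 -0.066 -0.001]
```

View pics/s7.png

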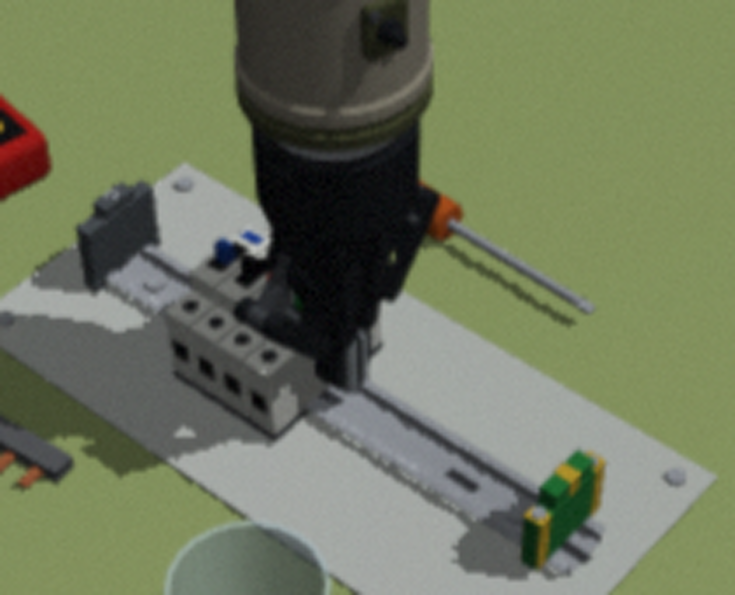

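The row is sliding as one train with about 1.5 N at the wrist. I'll continue at the same pace.

```bash
python3 -m pendant '{"turn":[[0,0,0],[0,0,0],[0,0,0],[0,0,0],[0,0,0]],"offset":[[-0.06,0,0],[-0.06,0,0],[-0.06,0,0],[-0.06,0,0],[-0.06,0,0]],"grip":[0,0,0,0,0]}'
python3 -m pendant '{"turn":[[0,0,0],[0,0,0],[0,0,0],[0,0,0],[0,0,0]],"offset":[[-0.06,0,0],[-0.06,0,0],[-0.06,0,0],[-0.06,0,0],[-0.06,0,0]],"grip":[0,0,0,0,0]}'
python3 -m pendant '{"turn":[[0,0,0],[0,0,0],[0,0,0],[0,0,0],[0,0,0]],"offset":[[-0.06,0,0],[-0.06,0,0],[-0.06,0,0],[-0.06,0,0],[-0.06,0,0]],"grip":[0,0,0,0,0]}'
python3 st.py -0.061 0 0.025
python3 - <<'E'
from h import *
crop("scene",220,130,210,170,3.5,"s8.png")
crop("top",230,180,200,160,4,"t8.png")
E
```

```text
t: 7.3
position: [0.5563, -0.0409, 0.199]
tcp_rot: [2.696, 1.611, 0.006]
ft_force: [1.0, -0.1, 1.8]
grip_width: -0.0
t: 7.92
position: [0.5487, -0.055, 0.199]
tcp_rot: [2.696, 1.611, 0.006]
ft_force: [0.7, 1.4, 0.9]
grip_width: -0.001
t: 8.55
position: [0.5411, -0.0692, 0.199]
tcp_rot: [2.696, 1.611, 0.006]
ft_force: [1.0, 1.3, 0.3]
grip_width: 0.005
t 8.55 tcp [ 0.5411 -0.0692  0.199 ] tip s,v,z -0.0342 -0.0003 0.026 F [0.96 1.26 0.34] Fu 1.57 grip 0.0051688435813575006 q [-0.4   0.41  0.53  1.9  -0.26  0.89 -0.24]
turn needed [ 0.0025 -0.0029  0.0007]
offset needed [-0.535  0.005  0.018] world [-0.012 -0.024 -0.001]
```

View pics/s8.png

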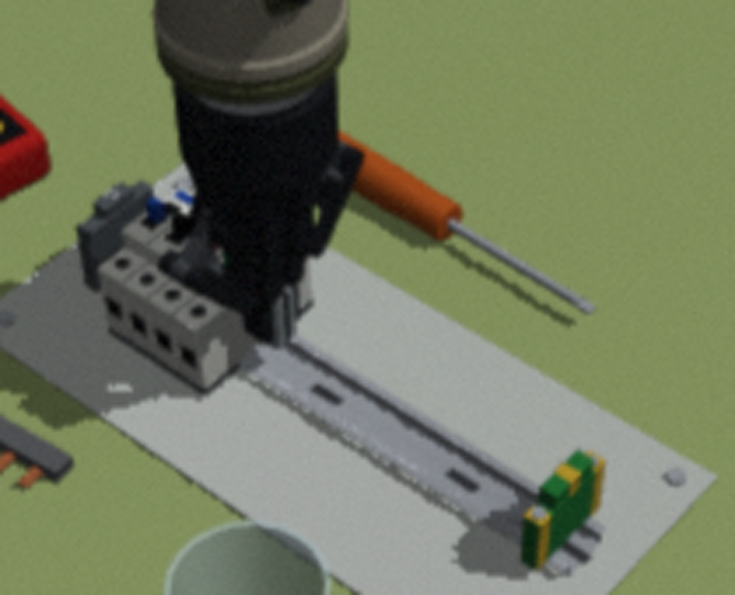

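View pics/t8.png

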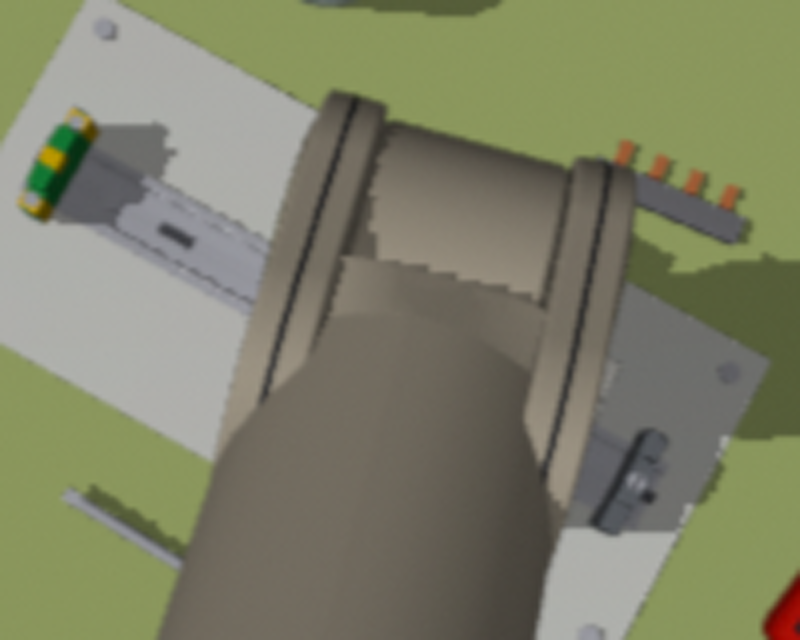

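The row is intact with no gaps showing, and about 27 mm is left. I'll do five more steady rows, then slow down.

```bash
python3 -m pendant '{"turn":[[0,0,0],[0,0,0],[0,0,0],[0,0,0],[0,0,0]],"offset":[[-0.06,0,0],[-0.06,0,0],[-0.06,0,0],[-0.06,0,0],[-0.06,0,0]],"grip":[0,0,0,0,0]}'
python3 -m pendant '{"turn":[[0,0,0],[0,0,0],[0,0,0],[0,0,0],[0,0,0]],"offset":[[-0.04,0,0],[-0.03,0,0],[-0.03,0,0],[-0.03,0,0],[-0.03,0,0]],"grip":[0,0,0,0,0]}'
python3 st.py -0.061 0 0.025
```

```text
t: 9.28
position: [0.5335, -0.0832, 0.199]
tcp_rot: [2.696, 1.611, 0.006]
ft_force: [0.3, 0.6, 1.2]
grip_width: 0.001
t: 9.9
position: [0.5295, -0.0908, 0.199]
tcp_rot: [2.696, 1.611, 0.006]
ft_force: [0.4, 1.5, 2.2]
grip_width: 0.004
t 9.9 tcp [ 0.5295 -0.0908  0.199 ] tip s,v,z -0.0588 -0.0002 0.026 F [0.4  1.51 2.19] Fu 1.53 grip 0.0037624218339207772 q [-0.37  0.39  0.54  1.93 -0.26  0.89 -0.2 ]
turn needed [ 0.0025 -0.003   0.0006]
offset needed [-0.044  0.005  0.019] world [-0.001 -0.002 -0.001]
```

```bash
python3 -m pendant '{"turn":[[0,0,0],[0,0,0],[0,0,0]],"offset":[[-0.03,0,0],[-0.03,0,0],[-0.03,0,0]],"grip":[0,0,0]}'
python3 st.py -0.061 0 0.025
python3 - <<'E'
from h import *
crop("scene",215,150,120,100,6,"s9.png")
E
```

```text
t: 10.28
position: [0.5285, -0.0921, 0.1992]
tcp_rot: [-2.694, -1.615, -0.012]
ft_force: [3.7, 6.0, -0.3]
grip_width: 0.002
t 10.275 tcp [ 0.5285 -0.0921  0.1992] tip s,v,z -0.0597 -0.0003 0.0262 F [ 3.65  5.97 -0.34] Fu 6.99 grip 0.002488237146060351 q [-0.37  0.39  0.53  1.93 -0.26  0.88 -0.19]
turn needed [ 0.0034 -0.0072  0.0031]
offset needed [-0.026  0.006  0.023] world [-0.    -0.001 -0.001]
```

View pics/s9.png

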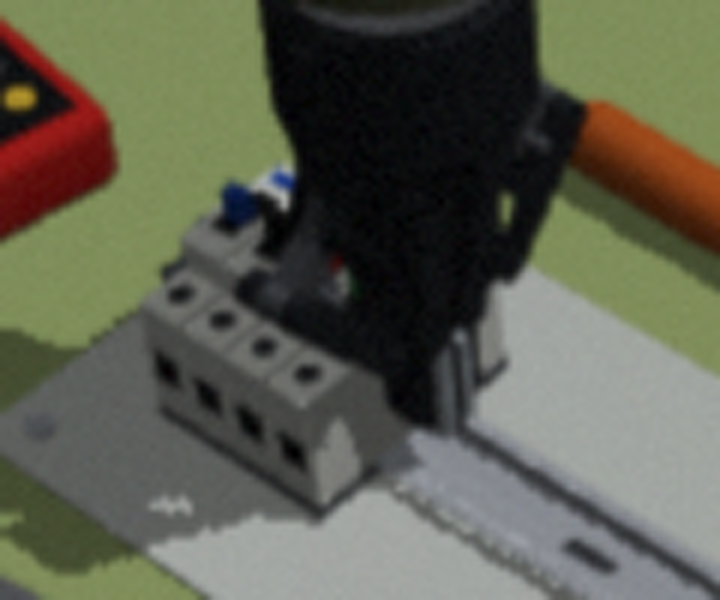

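The force rose to 7 N and motion stopped within 2 mm of the computed stop position, so the row is against the bracket. I'll give one last short press, then back straight off.

```bash
python3 -m pendant '{"turn":[[0,0,0],[0,0,0],[0,0,0]],"offset":[[-0.04,0,0],[-0.05,0,0],[-0.05,0,0]],"grip":[0,0,0]}'
python3 st.py 0 0 0.025
python3 -m pendant '{"turn":[[0,0,0],[0,0,0],[0,0,0],[0,0,0],[0,0,0]],"offset":[[0.06,0,0],[0.1,0,0],[0.2,0,0],[0.3,0,0],[0.3,0,0]],"grip":[0,0,0,0,0]}'
python3 st.py 0 0 0.2
```

```text
t: 10.7
position: [0.5275, -0.0929, 0.1995]
tcp_rot: [-2.687, -1.621, -0.024]
ft_force: [5.1, 8.1, -2.1]
grip_width: 0.002
t 10.7 tcp [ 0.5275 -0.0929  0.1995] tip s,v,z -0.0595 -0.0006 0.0265 F [ 5.13  8.11 -2.09] Fu 9.57 grip 0.001992776760493157 q [-0.36  0.39  0.53  1.93 -0.27  0.88 -0.18]
turn needed [ 0.0047 -0.0149  0.0091]
offset needed [1.189 0.022 0.048] world [ 0.029  0.052 -0.002]
t: 11.32
position: [0.5505, -0.0491, 0.1998]
tcp_rot: [-2.688, -1.619, -0.021]
ft_force: [-0.4, 1.3, 0.3]
grip_width: -0.002
t 11.325 tcp [ 0.5505 -0.0491  0.1998] tip s,v,z -0.0103 -0.0013 0.0268 F [-0.38  1.28  0.28] Fu 0.95 grip -0.0024292307343518993 q [-0.42  0.42  0.51  1.89 -0.27  0.9  -0.26]
turn needed [ 0.0038 -0.0132  0.0072]
offset needed [ 0.252  0.041 -3.461] world [0.006 0.008 0.173]
```

```bash
python3 -m pendant '{"turn":[[0,0,0],[0,0,0],[0,0,0],[0,0,0],[0,0,0]],"offset":[[0.1,0,-0.6],[0,0,-0.8],[0,0,-0.9],[0,0,-0.9],[0,0,-0.4]],"grip":[0,0,0,0,0]}'
python3 -m pendant '{"turn":[[0,0,0],[0,0,0],[0,0,0],[0,0,0],[0,0,0]],"offset":[[0.45,-0.8,0],[0.45,-0.8,0],[0.45,-0.8,0],[0.45,-0.8,0],[0.45,-0.8,0]],"grip":[0,0,0,0,0]}'
python3 -m pendant '{"turn":[[0,0,0],[0,0,0],[0,0,0],[0,0,0]],"offset":[[0.45,-0.8,0],[0.45,-0.8,0],[0.2,-0.4,0],[0,0,0]],"grip":[0,0,0,0]}'
python3 st.py
python3 - <<'E'
from h import *
cv2.imwrite("pics/t10f.png",get_image("top")[:,:,::-1])
crop("scene",205,165,130,100,6,"s10.png")
im=cv2.imread("pics/t10f.png");cv2.imwrite("pics/t10.png",cv2.resize(im[220:340,310:440],None,fx=6,fy=5*1.0+1,interpolation=cv2.INTER_CUBIC)[:,:800][:600])
E
```

```text
t: 11.95
position: [0.5531, -0.0396, 0.3837]
tcp_rot: [-2.683, -1.626, -0.015]
ft_force: [0.2, 0.1, -1.5]
grip_width: 0.003
t: 12.58
position: [0.4263, 0.1594, 0.3875]
tcp_rot: [-2.689, -1.623, -0.024]
ft_force: [0.4, 0.0, 0.1]
grip_width: 0.005
t: 13.08
position: [0.358, 0.2631, 0.3885]
tcp_rot: [-2.682, -1.633, -0.026]
ft_force: [-0.9, -0.9, -0.8]
grip_width: 0.002
t 13.075 tcp [0.358  0.2631 0.3885] tip s,v,z 0.1735 -0.3182 0.2156 F [-0.91 -0.89 -0.76] Fu -1.22 grip 0.002242663654700137 q [-0.94 -0.08  0.2   1.95  0.02  1.25 -1.23]
turn needed [ 0.0074 -0.0152  0.0175]
```

View pics/t10.png

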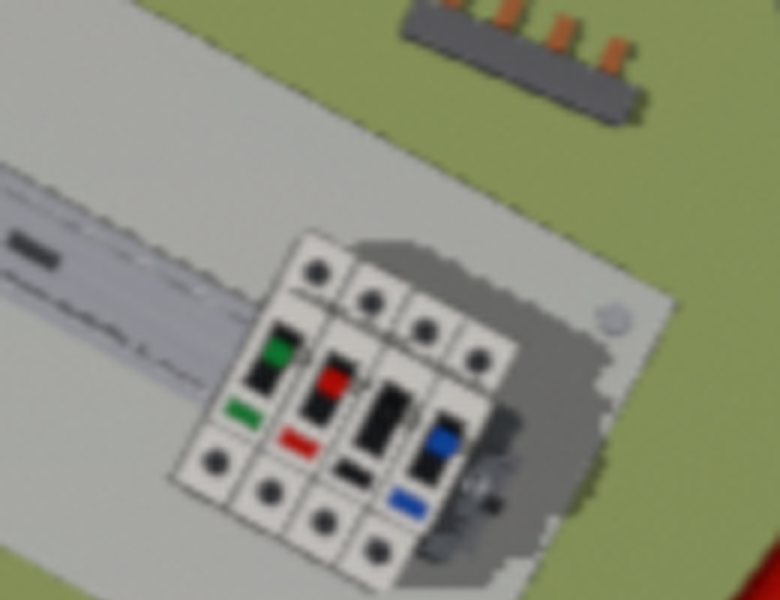

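View pics/s10.png

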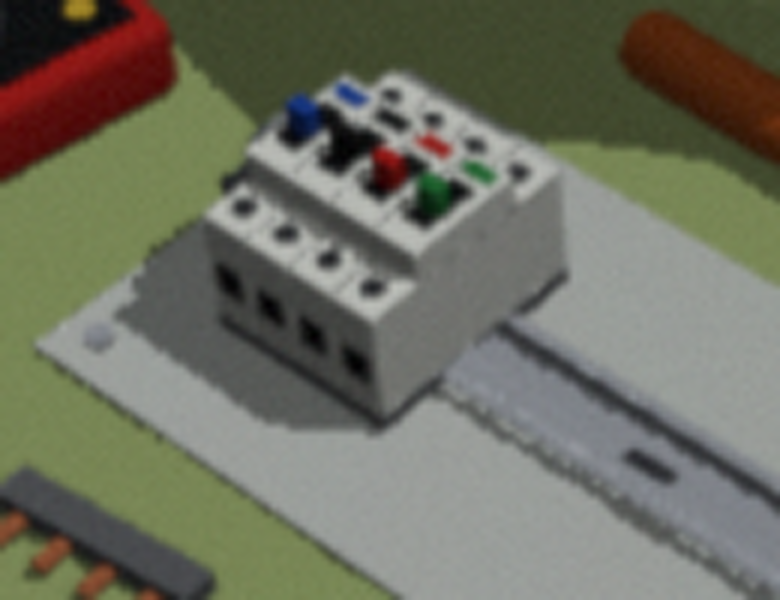

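View pics/t10f.png

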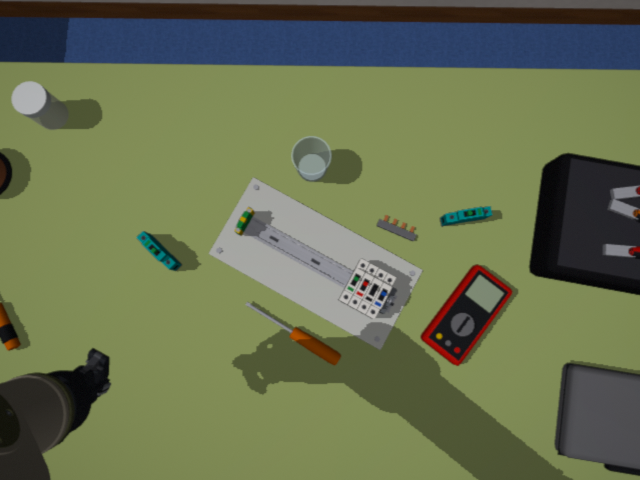

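The four breakers stand upright, side by side and against the bracket at (392,298), and the bystanders are where they were. I'll check the row's length and position once numerically.

Run:
```python
from h import *
m=np.array([.5582,-.0389,0]);yaw=np.radians(61.69)
u=np.array([np.cos(yaw),np.sin(yaw),0]);v=np.array([u[1],-u[0],0])
for X in [(312,228),(170,480),(519,345),(385,594)]:
    q=back("top",(310+X[0]/6-.5,220+X[1]/6-.5),.0545)-m; print((q@u).round(4),(q@v).round(4))
a=cv2.imread("pics/top0.png").astype(int);b=cv2.imread("pics/t10f.png").astype(int)
for n,(x0,y0,x1,y1) in dict(tumbler=(290,135,335,185),comb=(372,210,420,240),driver_tip=(245,300,288,328),dmm=(420,262,515,365),t1=(135,228,182,272),t2=(438,203,495,228)).items():
    print(n,np.abs(a-b)[y0:y1,x0:x1].mean().round(2))
```

```text
-0.0702 0.0425
-0.069 -0.0437
-0.1408 0.0417
-0.1406 -0.0423
tumbler 2.58
comb 2.48
driver_tip 2.56
dmm 2.99
t1 2.13
t2 2.14
```

```bash
python3 -c "
from bench import *
print(finish_job())"
```

```text
the job is handed in; nothing more can be done
None
```

I pushed all four breakers along the rail with the closed fingers at about 24 mm/s. They moved as one train until they stopped against the dark grey end bracket. I handed the job in at about 13 s, with the hand well clear.

**Final checks:**
- **Against the stop:** sliding took about 1.5 N. At the bracket the force rose to about 10 N with no further movement.
- **Row length:** the row measures 71 mm in the top view, against 72 mm for four breakers with no gaps. In both cameras the breakers are upright and show no visible gaps.
- **Bystanders:** the tumbler, comb busbar, multimeter, screwdriver tip and both turquoise look-alikes show only image noise compared with the first picture.

**Disagreement:** the row's front face measured at −141 mm along the rail, while the bracket's inner face should be at −145 mm. My scene-camera estimates of that face were −134 to −139 mm before allowing for a shift of about 2 mm. I put this down to camera calibration and pixel error, and relied on the stall force.

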